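Load a board carrier under the spring flap of a curing station

TASK

Press the plate beside the loading deck with one fingertip so that the curing station's spring-closed flap stands open, and while you hold it open push the board carrier with the other fingertip under the flap until it is home against the back stop. The flap must not touch the carrier or its freshly glued board on the way. Then let the flap spring shut behind it and leave everything; lift nothing, and leave the other things on the bench where they are.

Things in the scene. Friction and masses are not known exactly. Their poses are not given: they have to be found in the camera images.
- station: Fixed curing station: low grey base, 222 x 62 mm. Origin at table level on the lane's centre line in the mouth plane. +x is the way the carrier is pushed, +y is towards the press plate (left, facing along +x). Deck (lane floor) 35 mm above the origin, from x -160 to +60; rails 6 high at y +-21 to +-25 guide the carrier. The chamber under the flap spans x 0 to 60.
- mouth (a point): Point on the deck's top, lane centre, in the mouth plane; axes as the station's. When shut, the flap's apron (3 thick, station y -27 to +23 mm) hangs in this plane, lower edge 7 mm above the deck: too low for the carrier's body, high enough for its tongue.
- back_stop (a point): Middle of the back stop's face at deck level, 60 mm past the mouth. Home, the carrier's front touches it, its origin is 35 mm past the mouth and its tab's rear face is still 22 mm in front of the mouth.
- hinge_pin (a point): Point on the flap's hinge axis, in the mouth plane: 38 mm to +y of the lane centre, 18 mm above the deck. The pin (8 diameter) runs along station x from -153 to +67 mm.
- flap (a joint): Flap angle, rad: 0 shut, grows as it opens, stop at 0.85. One rigid seesaw on the pin: chamber roof and apron on the -y side, press plate on +y. Pressing the plate raises the roof; a spring (3 to 8 N at the plate) shuts it. The carrier passes freely above 0.45 rad. A fingertip 30 to 50 mm beyond the pin, pressed to 4 mm above deck level, gives about 0.5 to 0.75.
- press_plate (a point): Centre of the steel press plate's top; moves with the flap. Plate 136 long (station x -150 to -14 mm), 3 thick, from 2 to 52 mm beyond the pin. Shut, it slopes up 10 degrees away from the pin and this point is about 68 mm above the table. Below it is free space, so it can be pressed below deck level; a fingertip can slide along it while pressing.
- carrier: Loose black board carrier, 60 g, on the deck before the mouth. Origin: underside of its body's centre; +x its front, towards the chamber. Body 50 x 36, 9 high, 12 over the components of the phone board on top. Behind it a tongue 14 wide, 3.5 high leads to an upright push tab 24 wide, 4 thick, 14 high, rear face at x -57 mm.
- jar_center (a point): Centre of a bystanding jar, 42 diameter x 45 high, standing to the station's right. Not to be disturbed.
- spool_center (a point): Centre of a bystanding grey spool, 52 diameter x 32 high, standing left of the chamber. Not to be disturbed.
- driver_grip (a point): Handle of a bystanding screwdriver, 150 long, lying left of the press plate. Not to be disturbed.
- phone_center (a point): Centre of a bystanding phone, 146 x 70 x 8, lying to the station's right. Not to be disturbed.
- tweezers_center (a point): Middle of bystanding steel tweezers, 120 long, flat on the table far to the right. Not to be disturbed.
- tray_center (a point): Centre of a bystanding white two-compartment tray, 90 x 60 x 18, far to the left. Not to be disturbed.
- brush_grip (a point): Handle of a bystanding brush, 150 long, far to the right. Not to be disturbed.
Mind the look-alikes: they are no part of the job. What is shaped like the carrier but brown, pink or red is not meant.

How it is judged (in metres and radians):
On the way, in this order (a step that is already met when the one before it is completed fails the run):
1. the flap is held open by a fingertip while the carrier is still outside (value of joint flap above 0.3 rad and contact force between the fingers and flap above 0.5 N and x of carrier in the frame of station below -0.026 m), for 0.2 s.
2. the carrier is pushed home under the flap while a fingertip still holds the flap open (value of joint flap above 0.3 rad and contact force between the fingers and flap above 0.5 N and x of carrier in the frame of station above 0.029 m), for 0.1 s.
At the end, for the whole second after the job is handed in: The carrier lies flat on the deck, within 6 mm of home against the back stop and straight in its lane (0.15 rad), at rest, and the flap is shut (under 0.04 rad) (x of carrier in the frame of station between 0.029 and 0.037 m and z of carrier in the frame of mouth between -0.003 and 0.003 m and angle between the x axis of carrier and the x axis of station, either way round below 0.15 rad and value of joint flap below 0.04 rad and linear speed of carrier below 0.01 m/s); the robot touches nothing.
It fails at once if the flap touched the carrier or its board (contact force between flap and carrier above 0.3 N).
It fails at once if the carrier was lifted or tipped (z of carrier in the frame of mouth above 0.008 m or angle between carrier's own z axis and vertical above 0.2 rad).
It fails at once if a bystander (jar, spool, screwdriver, phone, tweezers, tray, brush) was disturbed (moved over 15 mm) (distance of any of jar_center, spool_center, driver_grip, phone_center, tweezers_center, tray_center, brush_grip from where it was at the start of the episode above 0.015 m).
It also fails if it takes over 38 s, if anything falls off the work surface, if the arm or the gripper's body presses on something with over 40 N, if the wrist force passes 120 N, or if a joint passes its speed limit or range.

ROBOT

A 6-joint arm with a two-finger parallel gripper is mounted at the origin on the work surface. World frame = base frame: x ahead of the robot, y to its left, z up, the work surface at z = 0. Lengths are in mm, angles in rad, forces in N, time in s.
With the tool pointing down it reaches from about 350 to 925 mm from the base axis. Payload 6.4 kg.
Tool frame: the origin (TCP) lies at the very end of the fingers, on their centre line; the grasp point (between the pads) lies 19 mm behind it; z points along the fingers, y is the direction in which the jaws open and shut (so a half turn about z gives the same grasp; the last joint's range is limited). The gripper opens to 94 mm and grips with 3 to 60 N. Pads are 16 mm wide; open, the fingers measure 119 mm over their backs; the gripper's body (75 mm by 177 mm) begins 78 mm behind the grasp point.
Start: joints at [-1.405, 0.245, 1.558, -0, 1.339, -0.174], TCP at [216.649, -612.843, 205.455] pointing down, gripper open.
Joint ranges: [-3.13, 3.13], [-1.02, 2.26], [0.13, 2.54], [-0.95, 4.09], [0.21, 2.88], [-2.74, 2.74]. Speed limits (rad/s): [2.57, 2.57, 3.14, 3.14, 3.14, 3.14].

INTERFACE

Orientations are given as a 3x3 rotation matrix whose columns are the frame's x, y, z axes.
In Python, from plant import sensors, viewer, bot gives the robot as it stands.
- The arm moves only by the tool apply_moves, never from a script. Its argument "steps" is a list of rows, each an object with "linear": the shift along the tool's x, y, z as a fraction of full scale, a list of three; "rot": the turn, a rotation vector about the tool's x, y, z as a fraction of full scale, a list of three. A call has 1 to 20 rows; each row shifts and turns the commanded pose from where the row before left it, along the tool's axes as they then stand; what a row does not reach is not made up. Full scale, the value 1, is 0.06 m for a shift and 120 degrees for a turn. A row lasts 1/8 s, in which the tool goes at most 62.5 mm and 10.7 degrees, less where a joint would pass 70% of its speed; a pose out of reach is approached as far as the arm can. A call with a number of a shift or a turn outside -1 to 1 is refused whole. A call with a gripper value outside its range is refused whole. "gripper" is the opening, from 0 (shut) to 1 (fully open), set as the call begins (left out, the last holds). The fingers move at their own pace and stop on an object; "newtons" is the grip in N (left out, the last holds). Time passes only in rows, so rows that do not move let the fingers close. It gives the time, the measured TCP pose, the force and the opening at its end, in the units of the state.
- sensors.sense(): the state, without advancing time (a new reading comes with each control period).
- viewer.read_camera(name): name is "scene" or "top" or "wrist"; returns (picture, depth): 400x640x3 uint8, red, green, blue; 400x640 float32, mm along the optical axis (not along the pixel's ray), 0 where there is no reading.
- viewer.camera_model(name): a dict with "mtx" (3x3 intrinsics, pixels), "position" and "attitude" of the camera in the world. Camera axes: x right, y up, looking along -z (the intrinsics and any distortion apply to the point x, -y, -z); pixel columns grow to the right and rows downward; lengths in mm; the calibration is good to about 2 mm. A picture is of the moment at which its call begins: read the wrist's pose just before it. camera_model takes no time and is no camera call; for the wrist camera it gives the pose at the moment of the call.
- bot.job_done(): hands the job in, once; it reports no verdict.
The state is a dict: "t": time; "joint_pos": joint angles; "joint_vel": joint speeds; "joint_efforts": joint torques, N m; "position": TCP position; "eef_rot": TCP orientation; "ft_force": force on the tool from outside, world axes, zero at the start; "torque": the same for the moment, N m; "gripper_width": finger opening in mm.
Only numpy, scipy, OpenCV 4.12 (cv2) and the standard library are available. Lean on these libraries where they do the work, as an engineer would, in place of code of your own. Each camera call takes 0.05 s, during which the arm holds its last target.

## Working session

There is one attempt and no reset: what is moved stays moved. The work goes in short steps, Python scripts to look and compute and a tool call to move; the robot and the scene stay as the last step left them, time stands still between calls to the robot, and variables do not carry over. Pictures are saved under pics/ and viewed, and the job is handed in when it is done.

Besides the shell and the picture viewer there is one more tool, called after ">>>" as name(argument=value, ...) on one line, values as JSON. apply_moves: Moves the arm, as the interface text tells. Shift numbers are shares of 0.06 m and turn numbers shares of 120 degrees, none past 1 either way. Its arguments: {"type":"object","properties":{"steps":{"type":"array"},"gripper":{"type":"number"},"newtons":{"type":"number"}},"required":["steps"]}

```bash
ls; mkdir -p pics
python3 - <<'E'
from plant import sensors, viewer, bot
import cv2,numpy as np
s=sensors.sense();print(s)
for n in ["scene","top"]:
    p,d=viewer.read_camera(n);cv2.imwrite(f"pics/{n}0.png",p[:,:,::-1]);np.save(f"{n}0.npy",d)
    np.save(f"{n}0rgb.npy",p)
    print(n,viewer.camera_model(n))
E
```

```text
pics
{'t': 0.0, 'joint_pos': array([-1.40510558e+00,  2.45776511e-01,  1.55896830e+00, -1.14819096e-05,
        1.33865797e+00, -1.74092041e-01]), 'joint_vel': array([-0.00060575, -0.00018306,  0.00119535,  0.0004714 , -0.00153654,
        0.0007645 ]), 'joint_efforts': array([-9.23872904e-04, -4.15829694e+01, -3.14603913e+01,  6.83920830e-02,
        3.30860610e-02, -1.21663925e-04]), 'position': array([ 216.54524415, -612.26261967,  204.39394198]), 'eef_rot': array([[ 9.42826244e-01,  3.33284530e-01, -3.09571892e-04],
       [ 3.33284537e-01, -9.42824606e-01,  1.78349452e-03],
       [ 3.02539136e-04, -1.78470096e-03, -9.99998362e-01]]), 'ft_force': array([ 0.55286731,  0.28863664, -0.83982536]), 'torque': array([-0.01385883,  0.0414322 ,  0.00856837]), 'gripper_width': 94.06570697271525}
scene {'mtx': array([[499.24404734,   0.        , 315.46910755],
       [  0.        , 499.24404734, 200.02333973],
       [  0.        ,   0.        ,   1.        ]]), 'position': array([1077.00805907, -878.63189273,  961.14113534]), 'attitude': array([[ 8.48227055e-01, -3.49538433e-01,  3.97911731e-01],
       [ 5.29632110e-01,  5.60977567e-01, -6.36234231e-01],
       [-8.31238645e-04,  7.50417918e-01,  6.60963128e-01]])}
top {'mtx': array([[366.60293639,   0.        , 321.62483074],
       [  0.        , 366.60293639, 198.50552823],
       [  0.        ,   0.        ,   1.        ]]), 'position': array([ 441.58596493,   -7.4771991 , 1347.82969391]), 'attitude': array([[-0.01970125,  0.9970657 , -0.07397195],
       [-0.99975197, -0.01887769,  0.0118162 ],
       [ 0.01038511,  0.0741864 ,  0.99719032]])}
```

View pics/scene0.png

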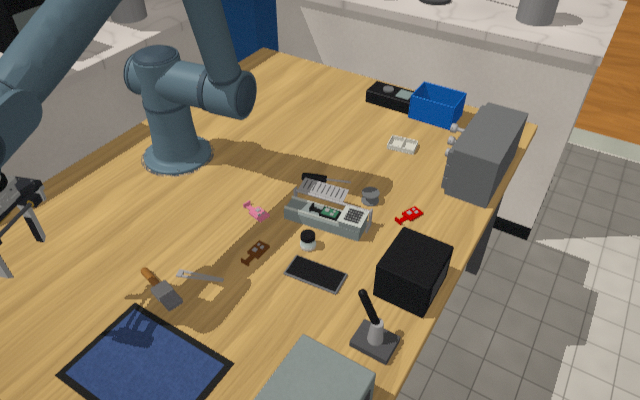

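View pics/top0.png

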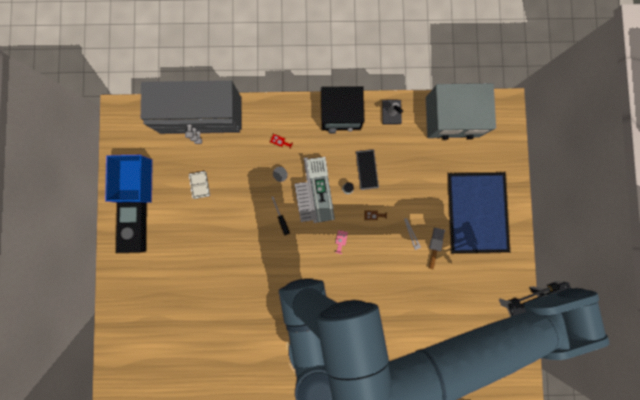

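Run:
```python
import cv2
a=cv2.imread('pics/top0.png')[140:245,255:365];cv2.imwrite('pics/t1.png',cv2.resize(a,None,fx=5.5,fy=5.5,interpolation=cv2.INTER_CUBIC))
a=cv2.imread('pics/scene0.png')[165:260,235:385];cv2.imwrite('pics/s1.png',cv2.resize(a,None,fx=5.3,fy=5.3,interpolation=cv2.INTER_CUBIC))
```

```text
(no output)
```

View pics/t1.png

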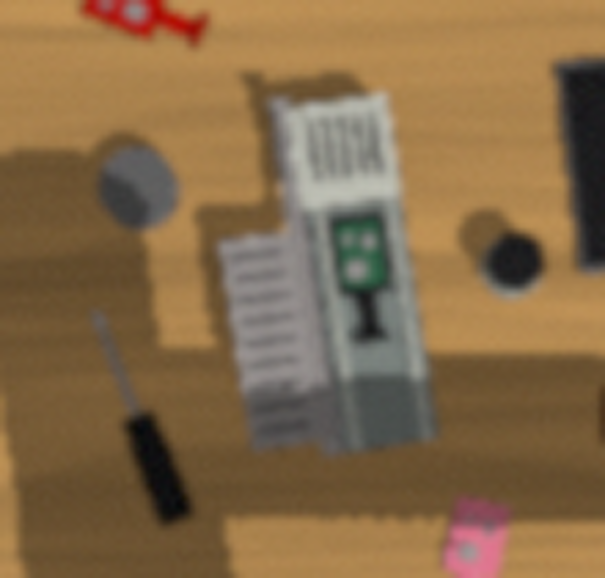

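View pics/s1.png

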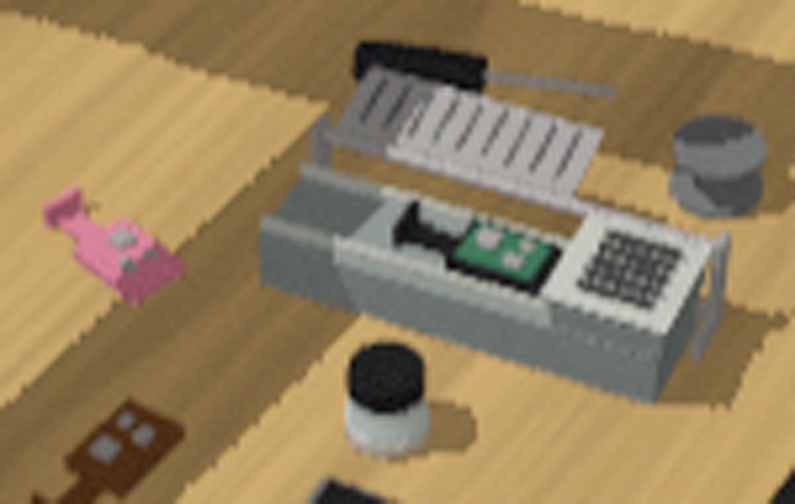

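```bash
cat > h.py <<'E'
import numpy as np
def ray(cam,uv):
    K=cam['mtx'];uv=np.atleast_2d(uv).astype(float)
    d=np.c_[(uv[:,0]-K[0,2])/K[0,0],-(uv[:,1]-K[1,2])/K[1,1],-np.ones(len(uv))]
    return d@np.array(cam['attitude']).T
def onz(cam,uv,z):
    r=ray(cam,uv);p=np.array(cam['position']);z=np.broadcast_to(z,len(r))
    return p+r*((z-p[2])/r[:,2])[:,None]
def proj(cam,P):
    q=(np.atleast_2d(P)-cam['position'])@np.array(cam['attitude']);K=cam['mtx']
    return np.c_[K[0,2]+K[0,0]*q[:,0]/-q[:,2],K[1,2]+K[1,1]*q[:,1]/q[:,2]]
def cloud(cam,d):
    v,u=np.mgrid[:d.shape[0],:d.shape[1]]
    r=ray(cam,np.c_[u.ravel(),v.ravel()])
    return (np.array(cam['position'])+r*d.reshape(-1,1)).reshape(d.shape+(3,))
E
python3 - <<'E'
from h import *
from plant import viewer,sensors
c=viewer.camera_model('top')
f=lambda *p:np.array([(255+a/5.5,140+b/5.5) for a,b in p])
print(onz(c,f((435,437),(330,450)),38))
print('carrier tab, body front',onz(c,f((370,338),(355,215)),45))
print('mouth roof edge L,R, back L R',onz(c,f((300,208),(400,200),(385,95),(285,110)),60))
print('jar',onz(c,f((512,260)),45),'spool',onz(c,f((140,185)),32),'driver',onz(c,f((95,315),(140,415),(175,520)),10))
print('plate corners',onz(c,f((220,243),(285,237),(255,447),(330,440)),68))
w=viewer.camera_model('wrist');s=sensors.sense();R=s['eef_rot']
print('cam in tool',R.T@(w['position']-s['position']),R.T@w['attitude'],w['mtx'])
E
```

```text
[[462.94736261 -66.00723719  38.        ]
 [455.86403301   2.26145388  38.        ]]
carrier tab, body front [[527.65607    -25.01489793  45.        ]
 [608.00905653 -16.84893295  45.        ]]
mouth roof edge L,R, back L R [[611.27308673  18.52951006  60.        ]
 [615.27662394 -45.88119324  60.        ]
 [683.76051976 -37.62150083  60.        ]
 [675.12002765  27.10516947  60.        ]]
jar [[ 576.69572691 -118.30320839   45.        ]] spool [[632.1033453  123.90052663  32.        ]] driver [[548.75964755 156.95698132  10.        ]
 [481.76610626 127.8444529   10.        ]
 [412.07848129 105.56626884  10.        ]]
plate corners [[588.675435    69.76436157  68.        ]
 [591.75854897  28.25905485  68.        ]
 [458.36296611  49.48075999  68.        ]
 [461.85996216   1.92228038  68.        ]]
cam in tool [  69.68246184   -1.07162756 -179.29407345] [[-1.05086898e-04  9.71110806e-01  2.38628984e-01]
 [ 9.99999469e-01 -1.42666023e-04  1.02096298e-03]
 [ 1.02551243e-03  2.38628964e-01 -9.71110275e-01]] [[324.33977956   0.         323.91230962]
 [  0.         324.33977956 200.42988157]
 [  0.           0.           1.        ]]
```

>>> apply_moves(steps=[{"linear": [0.65,-0.54,-0.3],"rot": [0,0,0]},{"linear": [0.65,-0.54,-0.3],"rot": [0,0,0]},{"linear": [0.65,-0.54,-0.3],"rot": [0,0,0]},{"linear": [0.65,-0.54,-0.3],"rot": [0,0,0]},{"linear": [0.65,-0.54,-0.3],"rot": [0,0,0]},{"linear": [0.65,-0.54,-0.3],"rot": [0,0,0]},{"linear": [0.65,-0.54,-0.3],"rot": [0,0,0]},{"linear": [0.65,-0.54,0],"rot": [0,0,0]},{"linear": [0.65,-0.54,0],"rot": [0,0,0]},{"linear": [0.65,-0.54,0],"rot": [0,0,0]},{"linear": [0.65,-0.54,0],"rot": [0,0,0]},{"linear": [0.65,-0.54,0],"rot": [0,0,0]},{"linear": [0.65,-0.54,0],"rot": [0,0,0]},{"linear": [0.65,-0.54,0],"rot": [0,0,0]},{"linear": [0,0,0],"rot": [0,0,0.05]},{"linear": [0,0,0],"rot": [0,0,0.05]},{"linear": [0,0,0],"rot": [0,0,0]},{"linear": [0,0,0],"rot": [0,0,0]}], gripper=0.7)

```text
t: 2.35
position: [580.1, -3.3, 331.2]
eef_rot: [[0.991, 0.131, -0.0], [0.131, -0.991, 0.0], [-0.0, -0.0, -1.0]]
ft_force: [-0.2, -0.2, 0.1]
gripper_width: 65.6
```

Run:
```python
from plant import sensors, viewer
import cv2,numpy as np,pickle
s=sensors.sense();c=viewer.camera_model('wrist')
p,d=viewer.read_camera('wrist')
pickle.dump((s,c,p,d),open('w1.pkl','wb'));cv2.imwrite('pics/w1.png',p[:,:,::-1])
print(s['t'],s['position'],s['eef_rot'],s['gripper_width'],c['position'])
```

```text
2.35 [580.10234575  -3.31566883 331.21498109] [[ 9.91357058e-01  1.31190694e-01 -4.31633820e-04]
 [ 1.31190742e-01 -9.91357141e-01  8.54585318e-05]
 [-4.16691906e-04 -1.41346280e-04 -9.99999903e-01]] 65.59510746388513 [648.84055061   7.06352928 510.43447351]
```

View pics/w1.png

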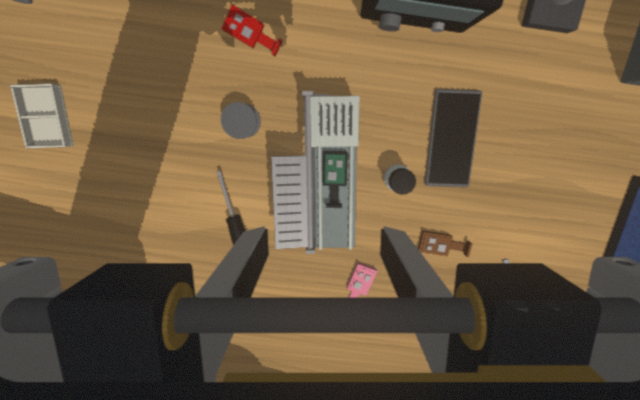

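Run:
```python
import cv2,pickle
s,c,p,d=pickle.load(open('w1.pkl','rb'))
a=p[80:260,260:375,::-1];a=cv2.resize(a,None,fx=5,fy=5,interpolation=cv2.INTER_CUBIC)
cv2.imwrite('pics/w1a.png',a[:500]);cv2.imwrite('pics/w1b.png',a[350:])
```

```text
(no output)
```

View pics/w1a.png

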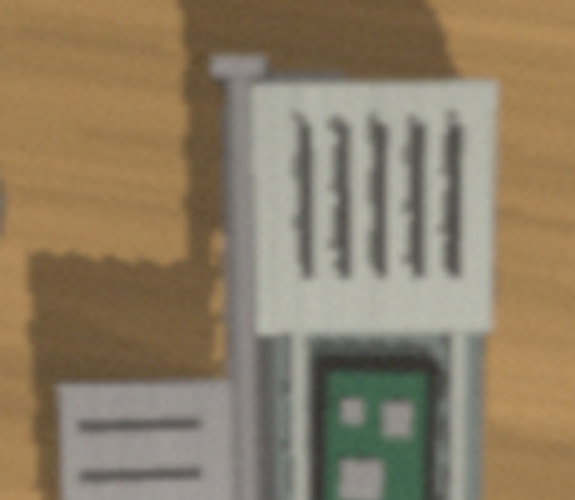

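View pics/w1b.png

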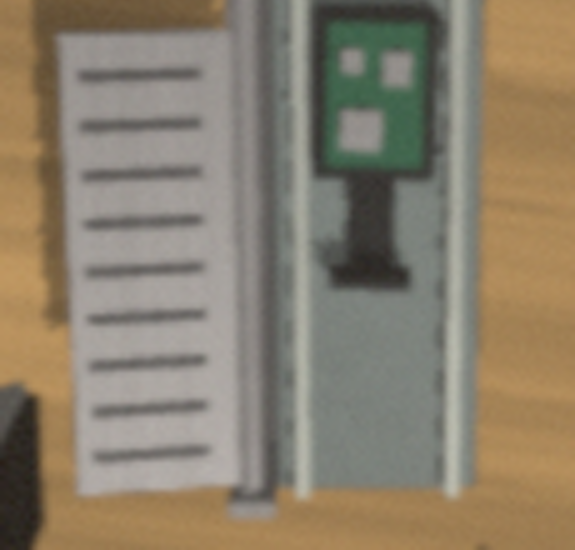

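```bash
cat > m.py <<'E'
from h import *
import pickle
s,c,p,d=pickle.load(open('w1.pkl','rb'))
A=lambda *q:np.array([(260+(a-2)/5,80+(b-2)/5) for a,b in q])
B=lambda *q:np.array([(260+(a-2)/5,150+(b-2)/5) for a,b in q])
np.set_printoptions(precision=1,suppress=True)
lf,rf=onz(c,A((300,340),(459,340)),41); lr,rr=onz(c,B((303,493),(454,493)),41)
print('rails',lf,rf,lr,rr,'width',np.linalg.norm(lf-rf),np.linalg.norm(lr-rr))
dk=onz(c,B((375,488)),35)[0]
for a,b in((lr,lf),(rr,rf)): print('yaw',np.degrees(np.arctan2(*(b-a)[1::-1])))
C=cloud(c,d)
def dep(uv): 
    return np.array([C[int(round(v)),int(round(u))] for u,v in uv])
print('depth deck',dep(B((375,400),(375,450))))
print('depth roof',dep(A((375,310),(375,300),(320,320),(480,320),(375,100))))
print('depth plate',dep(B((140,50),(100,470),(200,470),(90,60),(210,50))))
yaw=np.radians((np.degrees(np.arctan2(*(lf-lr)[1::-1]))+np.degrees(np.arctan2(*(rf-rr)[1::-1])))/2)
ex=np.array([np.cos(yaw),np.sin(yaw),0]);ey=np.array([-ex[1],ex[0],0])
mid=(lf+rf+lr+rr)/4
org=mid+ex*((dk-mid)@ex+160); org[2]=0
print('yaw',np.degrees(yaw),'origin',org)
def st(P): P=np.atleast_2d(P)-org; return np.c_[P@ex,P@ey,P[:,2]]
print('tab rear',st(onz(c,B((332,288),(370,288),(410,288)),48)))
print('body front/rear/l/r',st(onz(c,B((378,8),(372,178),(313,90),(437,90)),44)))
print('roof edge front',st(onz(c,A((375,333)),62)),'back',st(onz(c,A((375,82)),62)), 'l,r',st(onz(c,A((258,320),(493,320)),62)))
print('plate',st(onz(c,B((78,494),(237,487),(58,33),(225,33)),[72,64,72,64])))
print('pin ends',st(onz(c,B((253,510)),53)),st(onz(c,A((238,66)),53)))
E
python3 m.py
```

```text
rails [610.6   8.7  41. ] [616.6 -36.4  41. ] [457.9 -11.9  41. ] [464.1 -58.2  41. ] width 45.570013538242094 46.70884762722322
yaw 7.697460759114493
yaw 8.120992079707525
depth deck [[488.6 -30.9  36.1]
 [472.  -33.2  34.9]]
depth roof [[622.1 -11.5  54.4]
 [624.9 -11.   56.4]
 [617.5   3.3  55.6]
 [623.4 -40.5  56.8]
 [677.2  -3.7  56.3]]
depth plate [[589.4  50.   59.1]
 [464.8  48.6  61. ]
 [467.1  19.4  56.9]
 [585.1  63.3  61.4]
 [591.4  31.   54.8]]
yaw 7.909226419411009 origin [618.7 -13.1   0. ]
tab rear [[-91.6  14.1  48. ]
 [-91.7   2.9  48. ]
 [-91.8  -8.9  48. ]]
body front/rear/l/r [[-10.    0.5  44. ]
 [-59.4   2.2  44. ]
 [-33.4  19.3  44. ]
 [-33.6 -16.6  44. ]]
roof edge front [[-1.6  1.9 62. ]] back [[63.9  2.  62. ]] l,r [[  2.2  33.9  62. ]
 [  1.7 -30.3  62. ]]
plate [[-146.3   87.9   72. ]
 [-147.7   42.4   64. ]
 [ -13.6   87.6   72. ]
 [ -14.7   43.1   64. ]]
pin ends [[-159.6   38.3   53. ]] [[68.9 38.6 53. ]]
```

>>> apply_moves(steps=[{"linear": [0,0,0],"rot": [0,0,-0.0035]},{"linear": [-0.288,-0.108,0.5],"rot": [0,0,0]},{"linear": [-0.288,-0.108,0.5],"rot": [0,0,0]},{"linear": [-0.288,-0.108,0.5],"rot": [0,0,0]},{"linear": [-0.288,-0.108,0.5],"rot": [0,0,0]},{"linear": [0,0,0.7],"rot": [0,0,0]},{"linear": [0,0,0.7],"rot": [0,0,0]},{"linear": [0,0,0.5],"rot": [0,0,0]},{"linear": [0,0,0.3],"rot": [0,0,0]},{"linear": [0,0,0],"rot": [0,0,0]},{"linear": [0,0,0],"rot": [0,0,0]}])

```text
t: 3.78
position: [509.4, 12.7, 80.8]
eef_rot: [[0.991, 0.137, 0.002], [0.137, -0.991, -0.0], [0.002, 0.001, -1.0]]
ft_force: [1.0, 1.0, 0.1]
gripper_width: 66.1
```

```bash
cat > look.py <<'E'
import sys
from plant import sensors, viewer
import cv2,numpy as np,pickle
n=sys.argv[1]
np.set_printoptions(precision=4,suppress=True)
s=sensors.sense();c=viewer.camera_model('wrist')
p,d=viewer.read_camera('wrist')
pickle.dump((s,c,p,d),open(n+'w.pkl','wb'))
cv2.imwrite(f'pics/{n}w.png',p[:,:,::-1])
cs=viewer.camera_model('scene')
q,e=viewer.read_camera('scene');pickle.dump((s,cs,q,e),open(n+'s.pkl','wb'))
a=q[165:260,235:385,::-1];cv2.imwrite(f'pics/{n}s.png',cv2.resize(a,None,fx=5.3,fy=5.3,interpolation=cv2.INTER_CUBIC))
from h import *
org=np.array([618.7,-13.1,35]);y=np.radians(7.91);ex=np.array([np.cos(y),np.sin(y),0]);ey=np.array([-ex[1],ex[0],0])
r=s['position']-org
print(s['t'],s['position'],'station',r@ex,r@ey,r[2],'yaw',np.degrees(np.arctan2(s['eef_rot'][1,0],s['eef_rot'][0,0])),s['gripper_width'],s['ft_force'])
E
python3 look.py a
```

```text
3.775 [509.3742  12.7415  80.8307] station -104.72935612352995 40.64074382101747 45.83068333546338 yaw 7.892073164046237 66.0734669561139 [1.0094 1.0195 0.0794]
```

View pics/aw.png

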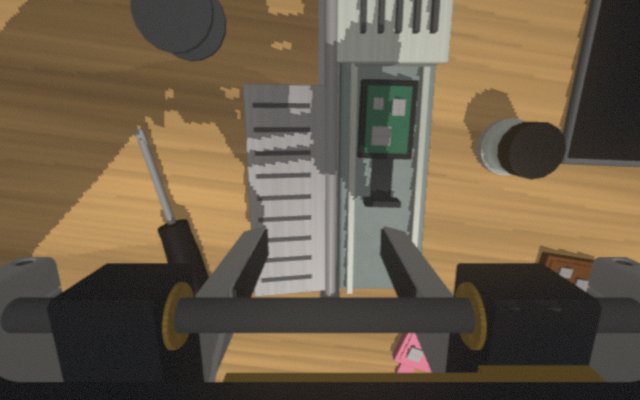

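View pics/as.png

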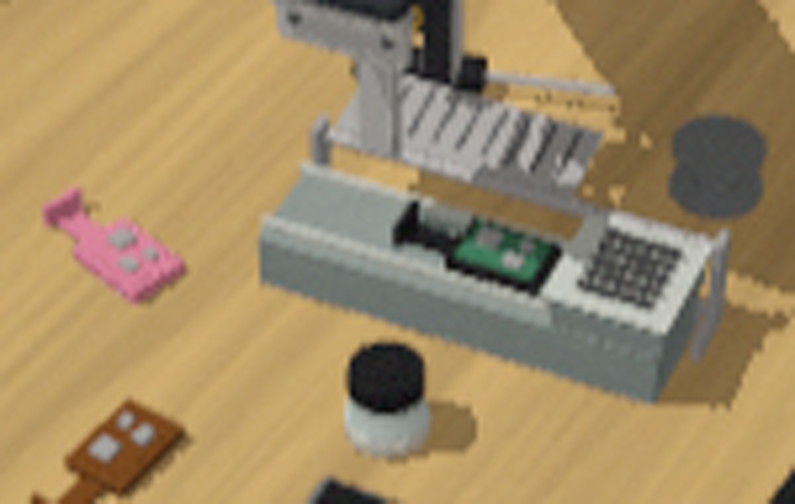

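Run:
```python
from h import *
import pickle,cv2
s,c,p,d=pickle.load(open('aw.pkl','rb'))
np.set_printoptions(precision=1,suppress=True)
org=np.array([618.7,-13.1,35]);y=np.radians(7.91);ex=np.array([np.cos(y),np.sin(y),0]);ey=np.array([-ex[1],ex[0],0])
st=lambda P:np.c_[(P-org)@ex,(P-org)@ey,P[:,2]-35]
print('tab rear top',st(onz(c,[(363,206),(401,206)],49)))
print('body front/rear',st(onz(c,[(388,81),(384,158)],44)))
print('rails rear l,r front l r',st(onz(c,[(350,292),(349,66),(431,66)],41)))
print('deck rear',st(onz(c,[(375,290)],35)))
print('plate rear/front left',st(onz(c,[(256,295),(245,86)],62)))
print('finger inner front tip',st(onz(c,[(267,229),(383,229)],s['position'][2])))
a=p[60:300,230:450,::-1];cv2.imwrite('pics/aw2.png',cv2.resize(a,None,fx=2.5,fy=2.5,interpolation=cv2.INTER_CUBIC))
```

```text
tab rear top [[-91.   15.8  14. ]
 [-91.   -9.8  14. ]]
body front/rear [[-11.    1.7   9. ]
 [-59.3   2.1   9. ]]
rails rear l,r front l r [[-159.5   22.6    6. ]
 [  -1.7   26.2    6. ]
 [  -1.7  -25.6    6. ]]
deck rear [[-161.2    3.     0. ]]
plate rear/front left [[-149.9   88.1   27. ]
 [ -15.7   87.8   27. ]]
finger inner front tip [[-96.5  75.2  45.8]
 [-96.5   7.7  45.8]]
```

View pics/aw2.png

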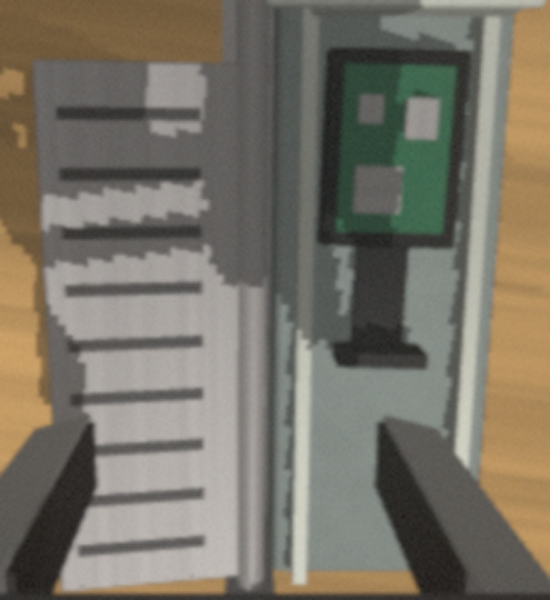

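>>> apply_moves(steps=[{"linear": [0,0,0.2],"rot": [0,0,0]},{"linear": [0,0,0.2],"rot": [0,0,0]},{"linear": [0,0,0.1],"rot": [0,0,0]},{"linear": [0,0,0.1],"rot": [0,0,0]},{"linear": [0,0,0],"rot": [0,0,0]},{"linear": [0,0,0],"rot": [0,0,0]}])

```text
t: 4.62
position: [508.3, 12.9, 43.7]
eef_rot: [[0.991, 0.137, 0.0], [0.137, -0.991, -0.0], [0.0, 0.0, -1.0]]
ft_force: [0.3, -0.4, 3.7]
gripper_width: 66.0
```

```bash
python3 look.py b
```

```text
4.625 [508.3234  12.9287  43.6651] station -105.7443850724646 40.97076200811805 8.665137821665645 yaw 7.891033610539668 65.95664695469208 [ 0.3446 -0.4449  3.6692]
```

View pics/bs.png

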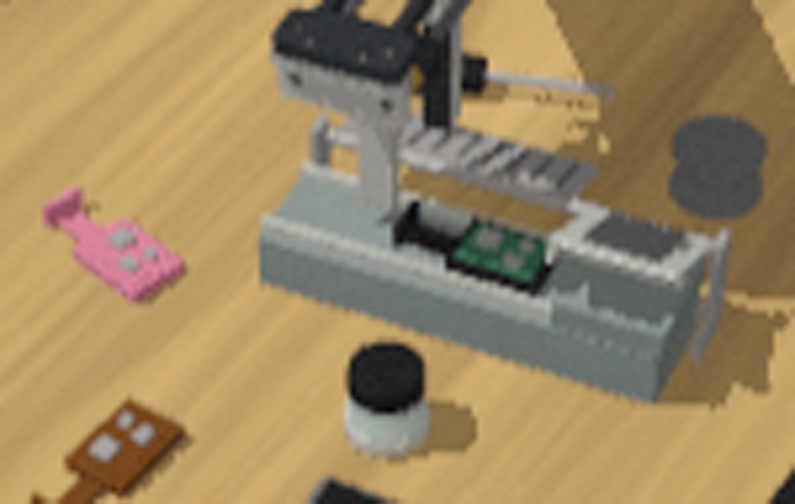

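View pics/bw.png

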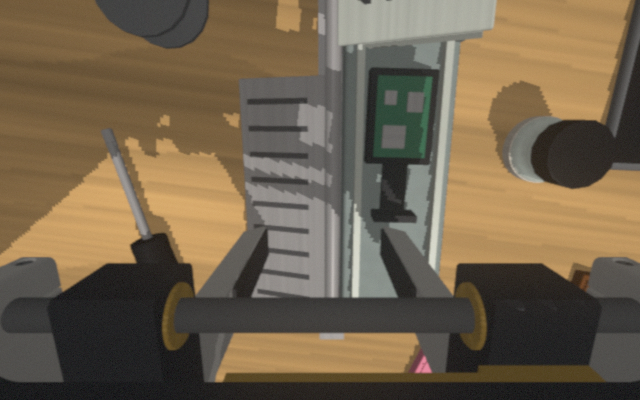

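>>> apply_moves(steps=[{"linear": [0,0,0.045],"rot": [0,0,0]},{"linear": [0,0,0.035],"rot": [0,0,0]},{"linear": [0,0,0],"rot": [0,0,0]},{"linear": [0,0,0],"rot": [0,0,0]}])

```text
t: 5.22
position: [508.3, 13.1, 38.7]
eef_rot: [[0.991, 0.137, 0.0], [0.137, -0.991, 0.0], [0.0, -0.0, -1.0]]
ft_force: [0.1, -0.1, 3.7]
gripper_width: 65.5
```

```bash
python3 look.py c
python3 - <<'E'
from h import *
import pickle
_,c,p,d=pickle.load(open('cs.pkl','rb'));C=cloud(c,d)
org=np.array([618.7,-13.1,35]);y=np.radians(7.91);ex=np.array([np.cos(y),np.sin(y),0]);ey=np.array([-ex[1],ex[0],0])
P=(C.reshape(-1,3)-org);S=np.c_[P@ex,P@ey,P[:,2]]
m=(S[:,0]>8)&(S[:,0]<55)&(S[:,1]>-60)&(S[:,1]<40)&(S[:,2]>12)&(S[:,2]<100)
S=S[m];print(len(S))
k=S[:,2]>25
a=np.polyfit(S[k,1],S[k,2],1);print('slope deg',np.degrees(np.arctan(a[0])))
for lo in range(-60,40,10):
    q=S[(S[:,1]>=lo)&(S[:,1]<lo+10)]
    if len(q):print(lo,len(q),q[:,2].min(),q[:,2].max())
E
```

```text
5.225 [508.307   13.0736  38.6923] station -105.74069328730234 41.11654982234809 3.69226073889795 yaw 7.88317854805859 65.54708039093424 [ 0.1128 -0.122   3.6902]
162
slope deg -26.391516187858517
-40 33 12.060195198077963 19.71776999927988
-30 20 13.974965960823397 61.29359675058765
-20 39 52.30503349942751 59.2666143949391
-10 25 47.36837952410929 58.05581310509888
0 15 40.77959806018555 51.831227608625454
10 14 36.93451625218813 44.36210515320067
20 14 15.114017391380798 39.61129759093046
30 2 22.68904984093456 24.673746342148434
```

View pics/cs.png

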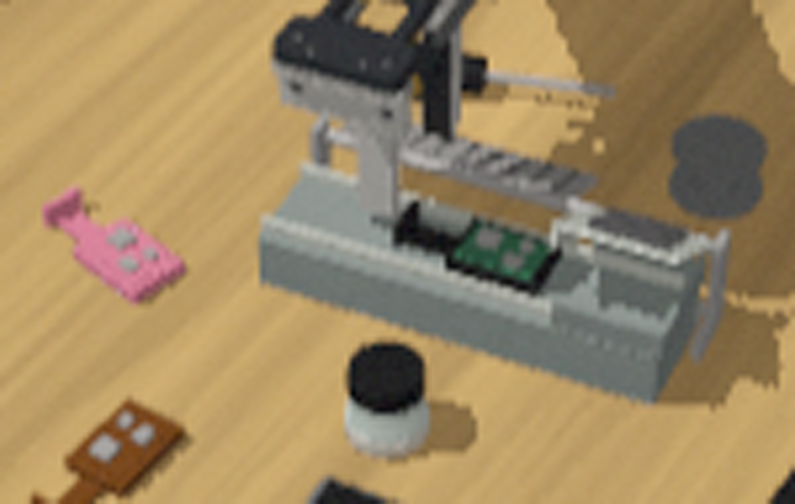

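View pics/cw.png

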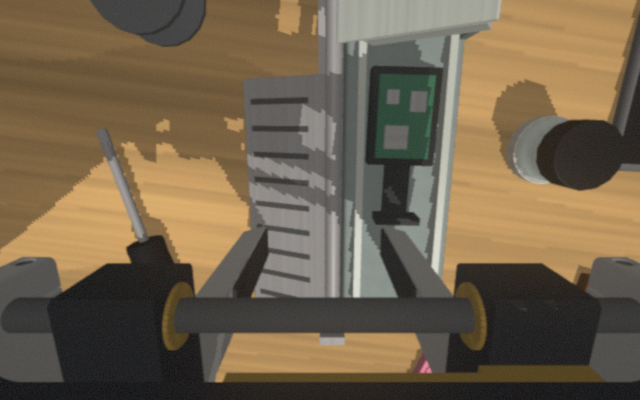

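>>> apply_moves(steps=[{"linear": [0,0,0.02],"rot": [0,0,0]},{"linear": [0.05,0,0],"rot": [0,0,0]},{"linear": [0.05,0,0],"rot": [0,0,0]},{"linear": [0.05,0,0],"rot": [0,0,0]},{"linear": [0.05,0,0],"rot": [0,0,0]},{"linear": [0.05,0,0],"rot": [0,0,0]},{"linear": [0.05,0,0],"rot": [0,0,0]},{"linear": [0,0,0],"rot": [0,0,0]}])

```text
t: 6.32
position: [526.5, 15.5, 37.6]
eef_rot: [[0.991, 0.137, 0.001], [0.137, -0.991, 0.0], [0.001, -0.0, -1.0]]
ft_force: [-3.3, 0.4, 3.4]
gripper_width: 66.2
```

```bash
python3 look.py d
```

```text
6.325 [526.5381  15.542   37.599 ] station -87.34334393867805 41.05259775049379 2.598952882010707 yaw 7.882545726657661 66.2076554418438 [-3.2694  0.3789  3.3877]
```

View pics/ds.png

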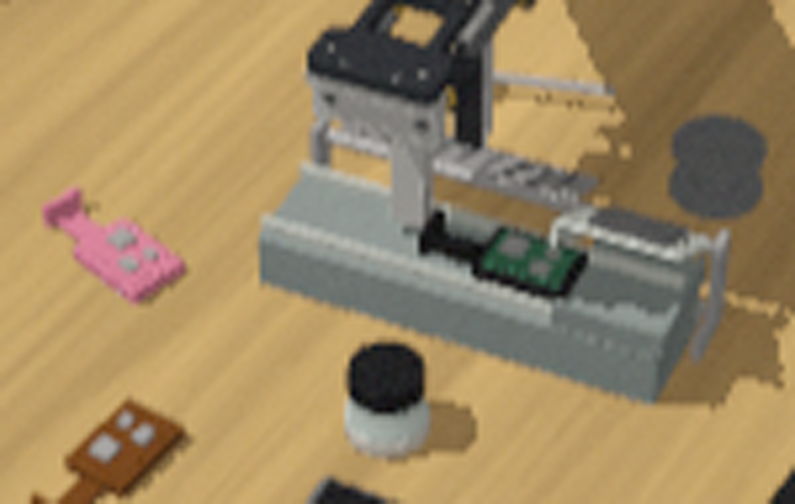

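View pics/dw.png

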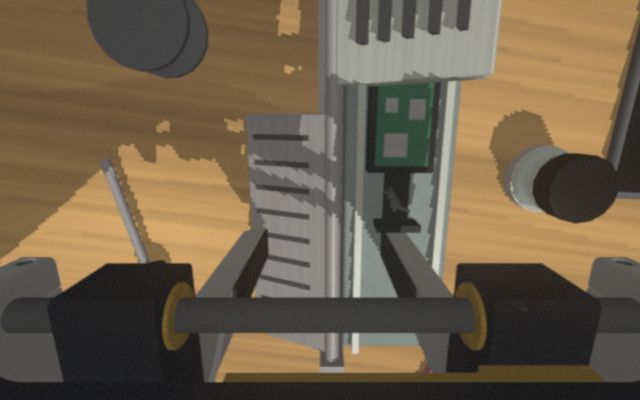

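>>> apply_moves(steps=[{"linear": [0.07,0,0],"rot": [0,0,0]},{"linear": [0.07,0,0],"rot": [0,0,0]},{"linear": [0.07,0,0],"rot": [0,0,0]},{"linear": [0.07,0,0],"rot": [0,0,0]},{"linear": [0.07,0,0],"rot": [0,0,0]},{"linear": [0.07,0,0],"rot": [0,0,0]},{"linear": [0,0,0],"rot": [0,0,0]}])

```text
t: 7.3
position: [551.7, 19.0, 37.6]
eef_rot: [[0.991, 0.137, 0.001], [0.137, -0.991, 0.0], [0.001, -0.0, -1.0]]
ft_force: [-2.4, 1.1, 3.1]
gripper_width: 65.9
```

```bash
python3 look.py e
```

```text
7.3 [551.7275  19.0121  37.6076] station -61.916050168136756 41.02317853572691 2.6075988845608364 yaw 7.88268823778243 65.89231306290648 [-2.4068  1.0501  3.1008]
```

View pics/es.png

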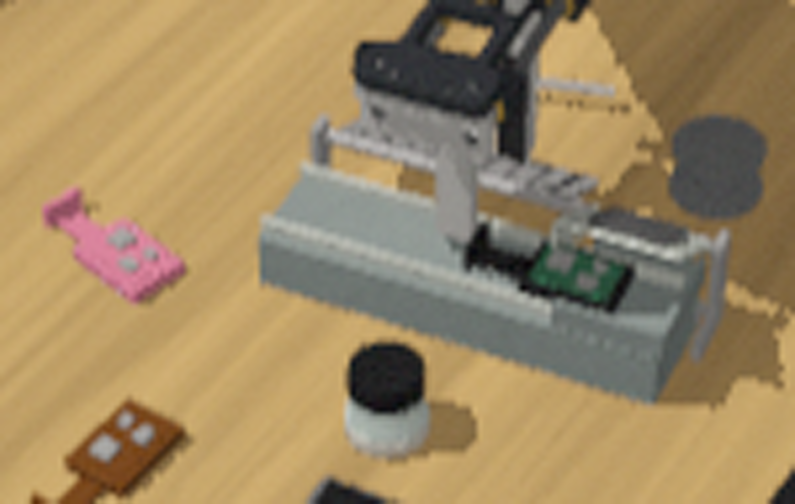

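View pics/ew.png

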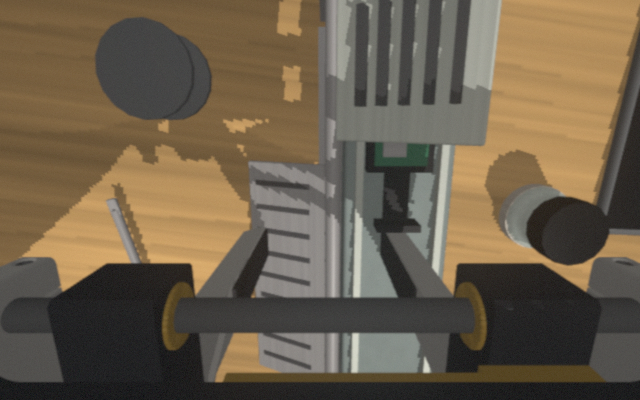

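>>> apply_moves(steps=[{"linear": [0.07,0,0],"rot": [0,0,0]},{"linear": [0.07,0,0],"rot": [0,0,0]},{"linear": [0.07,0,0],"rot": [0,0,0]},{"linear": [0.07,0,0],"rot": [0,0,0]},{"linear": [0.07,0,0],"rot": [0,0,0]},{"linear": [0.07,0,0],"rot": [0,0,0]},{"linear": [0.04,0,0],"rot": [0,0,0]},{"linear": [0.02,0,0],"rot": [0,0,0]},{"linear": [0,0,0],"rot": [0,0,0]}])

```text
t: 8.52
position: [579.7, 22.9, 37.5]
eef_rot: [[0.991, 0.137, 0.0], [0.137, -0.991, 0.0], [0.0, 0.0, -1.0]]
ft_force: [-2.5, 2.0, 3.9]
gripper_width: 66.2
```

```bash
python3 look.py f
```

```text
8.525 [579.7303  22.9149  37.5197] station -33.642669631514714 41.035169866991794 2.5197204843978582 yaw 7.890118826914762 66.21533139273232 [-2.5172  1.9898  3.9496]
```

View pics/fs.png

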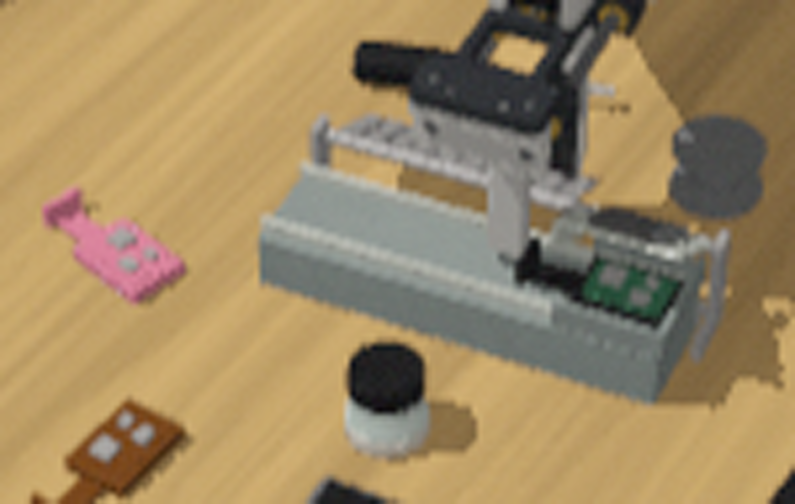

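View pics/fw.png

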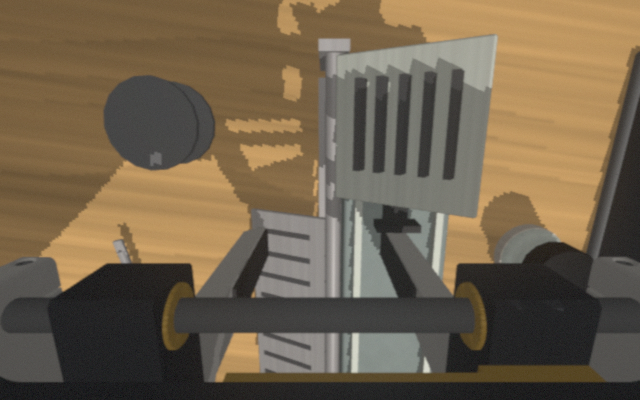

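>>> apply_moves(steps=[{"linear": [0.02,0,0],"rot": [0,0,0]},{"linear": [0.02,0,0],"rot": [0,0,0]},{"linear": [0,0,0],"rot": [0,0,0]}])

```text
t: 9.0
position: [581.1, 23.1, 37.4]
eef_rot: [[0.991, 0.137, -0.003], [0.137, -0.991, -0.0], [-0.003, -0.0, -1.0]]
ft_force: [-6.2, 0.5, 7.7]
gripper_width: 66.1
```

>>> apply_moves(steps=[{"linear": [0.015,0,0],"rot": [0,0,0]},{"linear": [0,0,0],"rot": [0,0,0]}])

```text
t: 9.25
position: [581.2, 23.1, 37.4]
eef_rot: [[0.991, 0.137, -0.005], [0.137, -0.991, -0.0], [-0.005, -0.0, -1.0]]
ft_force: [-8.8, -0.8, 8.4]
gripper_width: 65.6
```

```bash
python3 look.py g
python3 - <<'E'
import pickle,cv2
from h import *
_,c,p,d=pickle.load(open('gs.pkl','rb'))
a=p[185:250,310:380,::-1];cv2.imwrite('pics/gs2.png',cv2.resize(a,None,fx=9,fy=9,interpolation=cv2.INTER_CUBIC))
org=np.array([618.7,-13.1,35]);y=np.radians(7.91);ex=np.array([np.cos(y),np.sin(y),0]);ey=np.array([-ex[1],ex[0],0])
W=lambda x,y,z:org+ex*x+ey*y+np.array([0,0,z])
print('home: front R corner top, rear R top, tab rear R top; deck end',[((proj(c,W(*q))[0]-[310,185])*9).round() for q in((60,-18,9),(10,-18,9),(-22,-12,14),(-22,12,14),(60,-25,6),(60,-21,0),(0,-25,6))])
E
```

```text
9.25 [581.1668  23.0731  37.3617] station -32.198074969830145 40.994195889037286 2.361711521743409 yaw 7.863193621128972 65.62019806029784 [-8.7534 -0.7995  8.4193]
home: front R corner top, rear R top, tab rear R top; deck end [array([454., 374.]), array([294., 325.]), array([202., 270.]), array([233., 220.]), array([445., 397.]), array([449., 402.]), array([254., 338.])]
```

View pics/gs2.png

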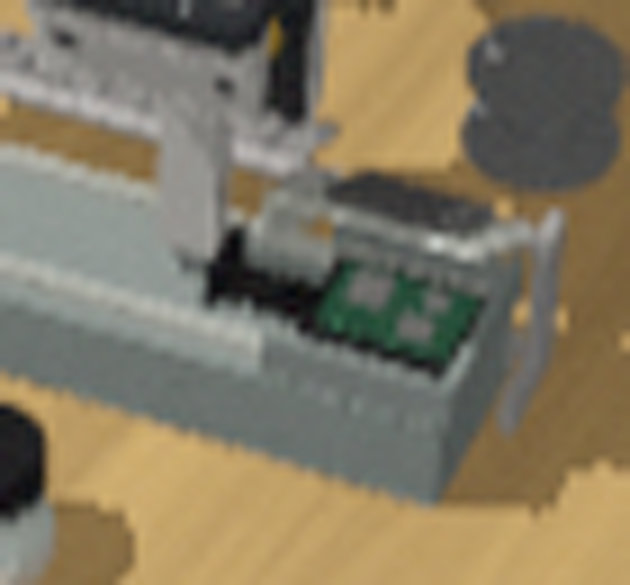

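View pics/gw.png

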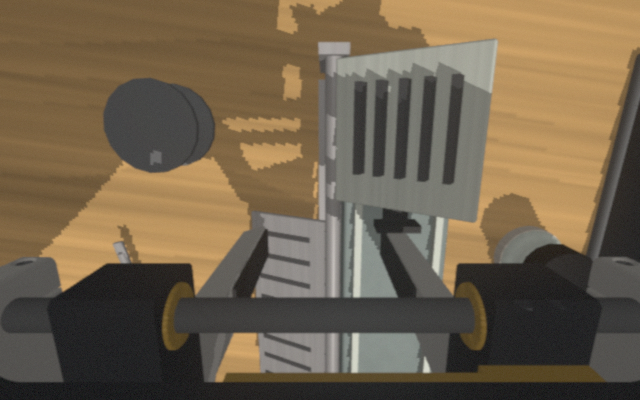

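>>> apply_moves(steps=[{"linear": [-0.04,0,0],"rot": [0,0,0]},{"linear": [-0.08,0,0],"rot": [0,0,0]},{"linear": [-0.12,0,0],"rot": [0,0,0]},{"linear": [0,0,0],"rot": [0,0,0]},{"linear": [0,0,-0.1],"rot": [0,0,0]},{"linear": [0,0,-0.1],"rot": [0,0,0]},{"linear": [0,0,-0.1],"rot": [0,0,0]},{"linear": [0,0,-0.1],"rot": [0,0,0]},{"linear": [0,0,-0.1],"rot": [0,0,0]},{"linear": [0,0,-0.2],"rot": [0,0,0]},{"linear": [0,0,-0.5],"rot": [0,0,0]},{"linear": [0,0,-0.5],"rot": [0,0,0]},{"linear": [0,0,-0.5],"rot": [0,0,0]},{"linear": [0,0,-0.5],"rot": [0,0,0]},{"linear": [0,0,0],"rot": [0,0,0]},{"linear": [0,0,0],"rot": [0,0,0]}])

```text
t: 11.35
position: [567.9, 21.4, 198.3]
eef_rot: [[0.991, 0.137, -0.002], [0.137, -0.991, 0.0], [-0.002, -0.0, -1.0]]
ft_force: [0.1, 0.5, -0.6]
gripper_width: 65.9
```

```bash
python3 look.py k
python3 - <<'E'
import pickle
from h import *
for n in('ks','kw'):
    _,c,p,d=pickle.load(open(n+'.pkl','rb'))
    org=np.array([618.7,-13.1,35]);y=np.radians(7.91);ex=np.array([np.cos(y),np.sin(y),0]);ey=np.array([-ex[1],ex[0],0])
    W=lambda x,y,z:org+ex*x+ey*y+np.array([0,0,z])
    print([proj(c,W(*q))[0].round(1) for q in((-22,-12,14),(-22,12,14))])
    S=(cloud(c,d).reshape(-1,3)-org)@np.c_[ex,ey,[0,0,1]]
    m=(S[:,0]>8)&(S[:,0]<55)&(S[:,2]>12)&(abs(S[:,1])<23);a=np.polyfit(S[m,1],S[m,2],1);print(m.sum(),'roof slope',np.arctan(a[0]),a[1])
E
```

```text
11.35 [567.8658  21.3909 198.2818] station -45.60395158714375 41.15839126690433 163.28180707437082 yaw 7.886499108479959 65.92563207810169 [ 0.1473  0.4737 -0.5856]
[array([332.5, 215. ]), array([335.9, 209.5])]
201 roof slope -0.009131680767352806 24.185266187169567
[array([377.8, 166.8]), array([354.2, 166.8])]
2449 roof slope 0.002597149785731123 22.920885001780245
```

View pics/ks.png

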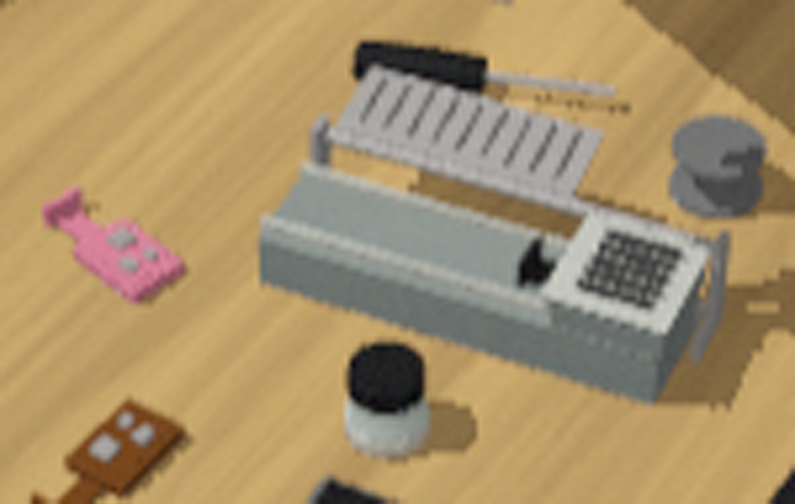

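View pics/kw.png

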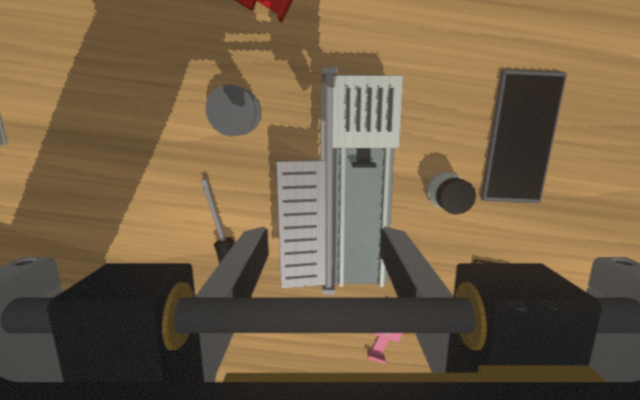

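Run:
```python
import pickle,cv2
_,c,p,d=pickle.load(open('kw.pkl','rb'))
cv2.imwrite('pics/kz.png',cv2.resize(p[135:180,330:400,::-1],None,fx=10,fy=10,interpolation=cv2.INTER_CUBIC))
```

```text
(no output)
```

View pics/kz.png

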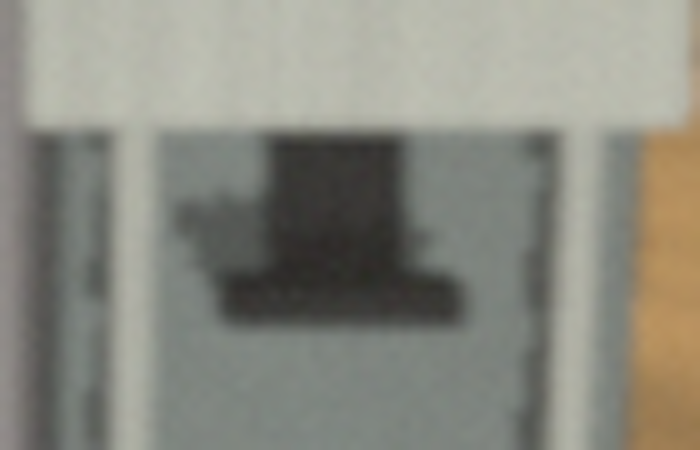

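```bash
python3 -c "
from plant import bot
print(bot.job_done())"
```

```text
the job is handed in; nothing more can be done
None
```

The job is handed in: the carrier is home against the back stop, the flap has sprung shut behind it, and the arm stands clear. It took about 11.4 s of robot time, and no verdict was reported.

- **Pushing:** I set the gripper to about 66 mm opening and lowered it straddling the hinge pin. One fingertip pressed the plate to about 3 mm above deck level. That opened the flap to roughly 0.5 rad, measured from the roof slope in the depth image. The other fingertip pushed the tab along the lane until the push force rose to about 9 N. I then backed off about 13 mm before lifting.
- **Carrier position:** In the last wrist picture the tab's rear edge is at image row 166.5, against an expected 166.8 for home, and it is square in the lane. The fingertip's own position put the carrier about 2 mm short of nominal home, at about 33 mm past the mouth. That is still within the allowed 29–37 mm and within calibration error.
- **Flap and arm:** The roof slope is under 0.01 rad, so the flap is shut. The arm is about 160 mm above the deck with force readings near zero.
- **Bystanders:** The jar, spool and screwdriver look unmoved in the pictures. I did not measure any bystander's position or check the tray, phone, tweezers or brush specifically.
- **Flap contact:** I saw no touch between flap and carrier in any picture, but I could not measure that contact force directly.

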